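# Steady a rocking slide warmer with a wedge

## Task

The slide warmer on the bench rocks because its far-left foot, as seen from the robot, is too short. Push the wedge, thin end first, under that foot until the warmer no longer rocks and stands level, then press a fingertip down firmly on the warmer's top above that foot to prove that it no longer dips, and finish while still holding that press. Only push and press: lift neither the wedge nor the warmer, do not shove the warmer away from its place, and leave everything else where it stands.

Things in the scene. Friction and masses are not known exactly. Their poses are not given: they have to be found in the camera images.
- warmer: Slide warmer: low white box with a flat aluminium top, 160 (own x) x 200 (own y) x 62 mm high, 2 to 3 kg, loose. Origin: centre of its footprint at bench level; z up; the grey control strip is its -x side, +y its left. Case underside 12 mm above the bench; round black feet 24 mm across at x = +-60, y = +-80 mm, three of them 12 mm tall. Left alone it stands level on those three.
- short_foot (a point): point at bench level straight below the middle of the short foot (warmer's x = +60, y = +80 mm), fixed to the warmer. This foot ends 4 to 8 mm above the bench: differs every time, not told. A press of 2 to 4 N on top above it tips the warmer down until it lands; released, the warmer comes back.
- loose_corner (a point): point on the warmer's flat top straight above the short foot, 62 mm above the bench when level; fixed to the warmer. Press here (within about 20 mm).
- wedge: Loose dark hard-rubber wedge, 80 g, 60 mm wide (own x), 90 long (own y), flat underside, top sloping evenly from 2 mm high at the thin end (-y) to 15 mm at the thick end (+y), which is upright. Origin: centre of its underside; centre of mass 11 mm from there to the thick end. Starts left of the short foot, thin end to the warmer, up to 30 mm out of line with the foot and 0.3 rad askew.
- wedge_thin (a point): middle of the wedge's thin edge, at its underside. The wedge slides freely under 1 N; when its slope meets the foot the push rises by several newtons, and pushing on jacks the corner up 1 mm for each 7 mm. Left there, it does not slip out.
- wedge_thick (a point): middle of the bottom edge of the wedge's thick end face: push on this face, towards the thin end
- dish: bystander: round glass dish 63 mm across, 16 mm high, on the robot's side of the wedge; origin under its centre
- vial: bystander: small amber jar 26 mm across, 45 mm high, just beyond the warmer; origin under its centre
- reagent: bystander: amber bottle 60 mm across, 110 mm high, near right; origin under its centre
- beaker: bystander: glass beaker 70 mm across, 90 mm high, to the right; origin under its centre
- tube_rack: bystander: white tube rack 60 x 160 mm, 79 mm high with its tubes, to the right of the warmer; origin under its centre
- slide_box: bystander: flat grey box 87 x 122 x 37 mm, to the left; origin under its centre
- tape_roll: bystander: paper tape roll lying flat, 64 mm across, 19 mm high, near left; origin under its centre
Mind the look-alikes: they are no part of the job. Of the things like the wedge, leave any that is pink; of the rest the larger one is meant.

How it is judged:
At the end, for the whole second after the job is handed in: the fingers press on the warmer with more than 2.5 N near the point above the short foot (within 50 mm), while the wedge carries more than 1.5 N of the warmer, the warmer is level within 0.015 rad, and warmer and wedge are still (contact force between the fingers and warmer above 2.5 N and horizontal distance between the grasp point and loose_corner below 0.05 m and contact force between wedge and warmer above 1.5 N and angle between warmer's own z axis and vertical below 0.015 rad and angular speed of warmer below 0.05 rad/s and linear speed of each of warmer, wedge below 0.01 m/s); the arm keeps its last pose, push and grip.
It fails at once if the wedge is lifted off the bench (height (world z) of wedge above 0.012 m).
It fails at once if the warmer is lifted or tipped up (height (world z) of warmer above 0.015 m or angle between warmer's own z axis and vertical above 0.15 rad).
It fails at once if the warmer is shoved more than 30 mm from its place (distance of warmer from where it was at the start of the episode above 0.03 m).
It fails at once if a bystander is moved more than 30 mm or knocked over (distance of any of dish, vial, reagent, beaker, tube_rack, slide_box, tape_roll from where it was at the start of the episode above 0.03 m or angle between any of dish, vial, reagent, beaker, tube_rack, slide_box, tape_roll's own z axis and vertical above 0.4 rad).
It also fails if it takes over 58 s, if anything falls off the work surface, if the arm or the gripper's body presses on something with over 40 N, if the wrist force passes 120 N, or if a joint passes its speed limit or range.

## Robot

A 6-joint arm with a two-finger parallel gripper is mounted at the origin on the work surface. World frame = base frame: x ahead of the robot, y to its left, z up, the work surface at z = 0. Lengths are in m, angles in rad, forces in N, time in s.
With the tool pointing down it reaches from about 0.375 to 0.9 m from the base axis. Payload 3.1 kg.
Tool frame: the origin (TCP) lies at the centre of the arm's flange, where the gripper is bolted on; the fingertips stand 173 mm ahead of it and the grasp point (between the pads) lies 155 mm ahead of it (tip_extent is the distance from the TCP to the fingertips, in m); z points along the fingers, y is the direction in which the jaws open and shut (so a half turn about z gives the same grasp; the last joint's range is limited). The gripper opens to 85 mm and grips with 20 to 120 N. Pads are 22 mm wide; open, the fingers measure 114 mm over their backs; the gripper's body (76 mm by 85 mm) begins 54 mm behind the grasp point. The pads swing forward as they close: fully open they stand 13 mm farther back than shut.
Start: joints at [1.002, 0.527, 1.433, -0, 1.181, -0.178], TCP at [0.238, 0.578, 0.405] pointing down, gripper open.
Joint ranges: [-3.08, 3.08], [-0.75, 2.2], [0.22, 2.44], [-1.43, 4.57], [0, 2.65], [-2.85, 2.85]. Speed limits (rad/s): [2.79, 2.79, 3.14, 3.14, 3.14, 3.14].

## Interface

Orientations are given as a unit quaternion [x, y, z, w].
In Python, from station import sense, snapshot, sign_off, tip_extent gives the robot as it stands. The module is installed in compiled form; this text tells all that it offers.
- The arm moves only by the tool servo_tool, never from a script. Its argument "rows" is a list of rows, each a list of 3 entries, a list of its own where there are three numbers: the shift along the tool's x, y, z in mm, then the turn about the tool's z in degrees, then the opening, from -1 (shut) to 1 (fully open), so that 0 is half open. A call has 1 to 8 rows; each row is the pose to reach, as a shift and turn from the pose measured when the call began, along the tool's axes at that moment; what a row does not reach only later rows make up. A row lasts 1/10 s, in which the tool goes at most 50 mm and 8.59 degrees, less where a joint would pass 70% of its speed; a pose out of reach is approached as far as the arm can. A call with a gripper value outside its range is refused whole. The fingers move at their own pace and stop on an object; "force" is the grip in N (left out, the last holds). Time passes only in rows, so rows that repeat a pose let the fingers close. It gives the time, the measured TCP pose, the force and the opening at its end, in the units of the state.
- sense(): the state, without advancing time (a new reading comes with each control period).
- snapshot(name): name is "side" or "top" or "wrist"; returns a dict with "image" (384x512x3 uint8, blue, green, red), "z_map" (384x512 float32, m along the optical axis (not along the pixel's ray), 0 where there is no reading), "vertical_fov" (degrees; the focal length in pixels is half the picture's height over the tangent of half this angle, whatever the lens; pixels are square), "cx", "cy" (the principal point, pixels), "cam_to_world" (4x4, takes a point from camera to world coordinates). Camera axes: x right, y down, z forward; pixel columns grow to the right and rows downward; lengths in m; the calibration is good to about 2 mm. A picture is of the moment at which its call begins.
- sign_off(): hands the job in, once; it reports no verdict.
The state is a dict: "t": time; "q": joint angles; "qd": joint speeds; "tau": joint torques, N m; "tcp_pos": TCP position; "tool_rot": TCP orientation; "force": force on the tool from outside, world axes, zero at the start; "ft_torque": the same for the moment, N m; "finger_gap": opening from 0.0 (shut) to 1.0 (fully open).
Only numpy, scipy, OpenCV 4.12 (cv2) and the standard library are available. Lean on these libraries where they do the work, as an engineer would, in place of code of your own. Each camera call takes 0.05 s, during which the arm holds its last target. There are 200 camera calls.

## Working session

There is one attempt and no reset: what is moved stays moved. The work goes in short steps, Python scripts to look and compute and a tool call to move; the robot and the scene stay as the last step left them, time stands still between calls to the robot, and variables do not carry over. Pictures are saved under pics/ and viewed, about 8 in all and at most 12, crops included, and the job is handed in when it is done.

Besides the shell and the picture viewer there is one more tool, called as name([rows], argument=value, ...), one row to a line, values as JSON. servo_tool: Moves the arm, as the interface text tells. Its arguments: {"type":"object","properties":{"rows":{"type":"array"},"force":{"type":"number"}},"required":["rows"]}

```bash
mkdir -p pics
cat > h.py <<'E'
import numpy as np, cv2
from station import sense, snapshot, sign_off, tip_extent
def cam(n):
    s=snapshot(n); im=s["image"]; h=im.shape[0]
    s["f"]=h/2/np.tan(np.radians(s["vertical_fov"])/2); return s
def ray(s,u,v,z):
    d=np.array([(u-s["cx"])/s["f"],(v-s["cy"])/s["f"],1]); T=np.array(s["cam_to_world"])
    d=T[:3,:3]@d; o=T[:3,3]; return o+d*(z-o[2])/d[2]
def cloud(s):
    z=s["z_map"]; v,u=np.indices(z.shape); T=np.array(s["cam_to_world"])
    p=np.stack([(u-s["cx"])/s["f"]*z,(v-s["cy"])/s["f"]*z,z],-1)
    return p@T[:3,:3].T+T[:3,3]
def proj(s,p):
    T=np.linalg.inv(np.array(s["cam_to_world"])); q=T[:3,:3]@np.array(p)+T[:3,3]
    return q[:2]/q[2]*s["f"]+[s["cx"],s["cy"]]
E
python3 - <<'E'
from h import *
a=cam("top");b=cam("side")
cv2.imwrite("pics/top.png",cv2.resize(a["image"],(800,600)))
cv2.imwrite("pics/side.png",cv2.resize(b["image"],(800,600)))
for s in(a,b): print(s["f"],s["cx"],s["cy"],np.round(s["cam_to_world"],3).tolist())
print(sense(),tip_extent)
E
```

```text
494.69605997238597 254.26083200218613 178.00628376507788 [[-0.025, -0.982, 0.185, 0.288], [-1.0, 0.027, 0.008, 0.007], [-0.012, -0.185, -0.983, 1.464], [0.0, 0.0, 0.0, 1.0]]
413.4994580091917 251.67125285558907 194.1920334674046 [[0.986, -0.098, 0.133, 0.398], [-0.164, -0.654, 0.739, -0.789], [0.015, -0.75, -0.661, 0.81], [0.0, 0.0, 0.0, 1.0]]
{'t': 0.1, 'q': array([ 1.00149683e+00,  5.28363895e-01,  1.43380019e+00, -1.29839879e-05,
        1.18141472e+00, -1.78510795e-01]), 'qd': array([ 4.67817722e-03, -1.69641755e-03, -1.44351803e-03,  1.76591103e-03,
        3.01391958e-05, -2.40588355e-04]), 'tau': array([-6.07974416e-04, -4.43305564e+01, -1.78585786e+01, -2.78429416e-04,
        3.90456335e-03,  9.64553237e-07]), 'tcp_pos': array([0.23787764, 0.57761309, 0.40382858]), 'tool_rot': array([ 1.94150878e-01,  9.80971177e-01, -9.26653391e-04, -3.57134995e-04]), 'force': array([-0.23428533,  0.0456096 , -0.57536677]), 'ft_torque': array([0.03631355, 0.04807849, 0.04941691]), 'finger_gap': 0.9986143936164583} 0.1734
```

View pics/top.png

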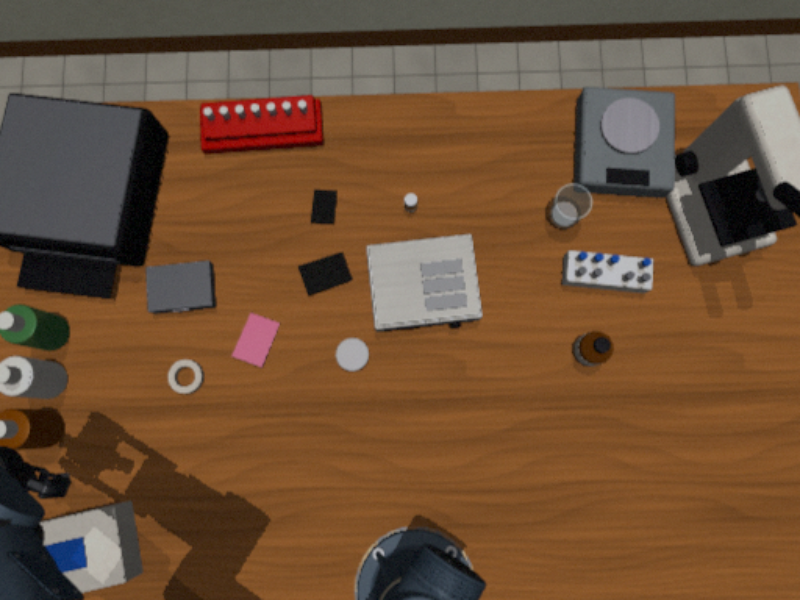

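View pics/side.png

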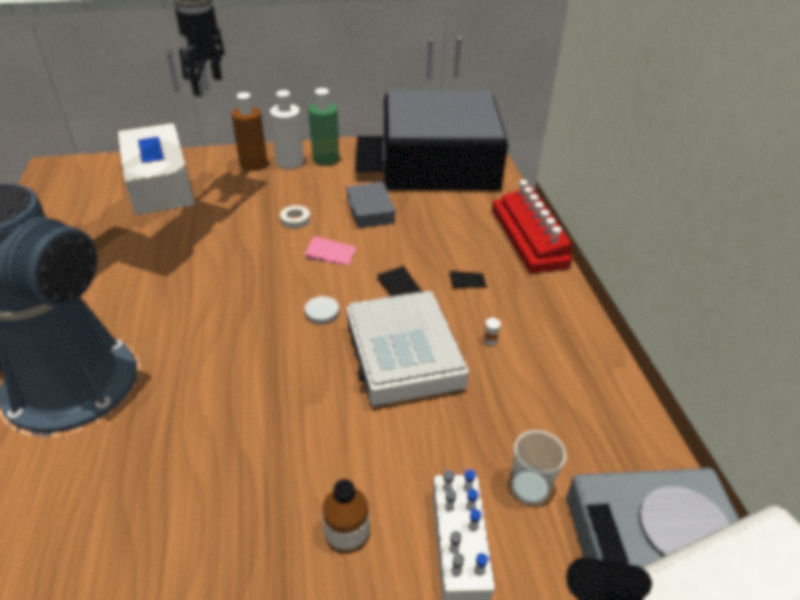

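The top view (800x600) shows the warmer at (425,282) and the meant wedge, the larger black one, at (325,273). The black look-alike is at (323,206), the dish at (352,354) and the vial at (411,201). The side view agrees. Next I measure the warmer and the wedge.

```bash
cat > meas.py <<'E'
from h import *
def meas(s,box=(190,152,228,192)):
    im=s["image"]; hsv=cv2.cvtColor(im,cv2.COLOR_BGR2HSV)
    x0,y0,x1,y1=box
    m=np.zeros(im.shape[:2],np.uint8); m[y0:y1,x0:x1]=(hsv[y0:y1,x0:x1,2]<45)*255
    c=max(cv2.findContours(m,0,1)[0],key=cv2.contourArea)
    r=cv2.minAreaRect(c); W=[(ray(s,*p,.008)) for p in cv2.boxPoints(r)]
    return r,W,m
def warmer(s):
    P=cloud(s); m=((P[...,2]>.05)&(P[...,2]<.075)&(abs(P[...,1]+.03)<.17)&(abs(P[...,0]-.6)<.13)).astype(np.uint8)
    c=max(cv2.findContours(m,0,1)[0],key=cv2.contourArea)
    r=cv2.minAreaRect(c); W=[ray(s,*p,.062) for p in cv2.boxPoints(r)]
    return r,W,np.median(P[m>0][:,2])
E
python3 - <<'E'
from meas import *
s=cam("top"); r,W,_=meas(s); print(r); print(np.round(W,4))
r,W,z=warmer(s); print(r,z); print(np.round(W,4))
P=cloud(s)
for n,u,v in[("dish",352,354),("vial",411,201),("look",323,206)]: print(n,P[int(v*.64),int(u*.64)].round(3))
crop=s["image"][130:245,180:325]; cv2.imwrite("pics/c1.png",cv2.resize(crop,None,fx=5,fy=5,interpolation=cv2.INTER_CUBIC))
E
```

```text
((207.75003051757812, 174.74998474121094), (18.973661422729492, 29.409177780151367), 71.56504821777344)
[[0.5907 0.2081 0.008 ]
 [0.6171 0.1238 0.008 ]
 [0.5613 0.1064 0.008 ]
 [0.5353 0.1902 0.008 ]]
((271.2190856933594, 180.29786682128906), (54.204002380371094, 69.12532806396484), 83.55839538574219) 0.06116242858440757
[[ 0.6151  0.0753  0.062 ]
 [ 0.6328 -0.1252  0.062 ]
 [ 0.4744 -0.1357  0.062 ]
 [ 0.4573  0.0606  0.062 ]]
dish [0.42  0.107 0.016]
vial [ 0.706 -0.012  0.045]
look [0.713 0.162 0.004]
```

View pics/c1.png

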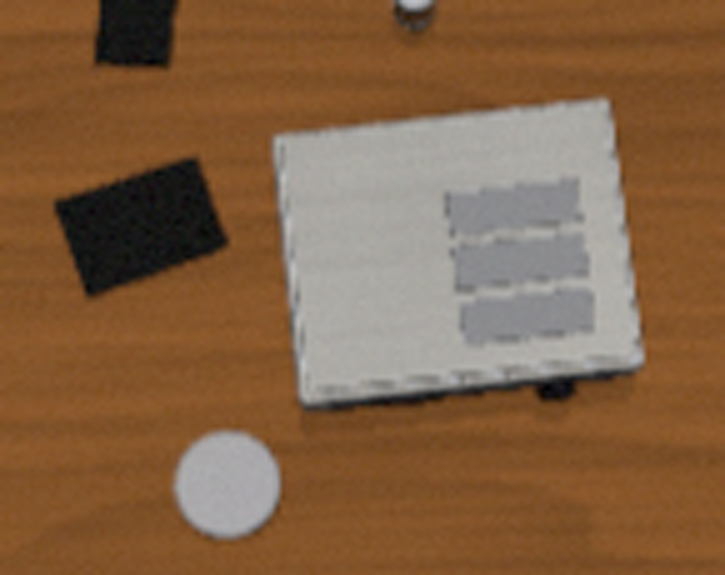

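The crop shows the wedge corners near (57,203), (195,160), (228,243) and (90,296). The warmer's far-left corner is at (275,137). From the measurements:
- Warmer: yaw about 0.09, with the short foot near (0.598, 0.054).
- Wedge: yaw about 0.303, thick-face middle at (0.563, 0.199).

I'll move behind the thick face with the jaws part-closed and their axis along that face.

servo_tool([
  [[-425,-202,0],50,-0.3],
  [[-425,-202,0],50,-0.3],
  [[-425,-202,0],50,-0.3],
  [[-425,-202,0],50,-0.3],
  [[-425,-202,0],50,-0.3],
  [[-425,-202,0],50,-0.3],
  [[-425,-202,0],50,-0.3],
  [[-425,-202,0],50,-0.3],
])

```text
t: 0.95
tcp_pos: [0.5075, 0.2796, 0.4041]
tool_rot: [0.591, 0.807, -0.001, -0.0]
force: [-0.1, 0.3, 0.4]
finger_gap: 0.349
```

servo_tool([
  [[-62,29,40],0,-0.3],
  [[-62,29,90],0,-0.3],
  [[-62,29,130],0,-0.3],
  [[-62,29,170],0,-0.3],
  [[-62,29,200],0,-0.3],
  [[-62,29,215],0,-0.3],
  [[-62,29,222],0,-0.3],
  [[-62,29,222],0,-0.3],
])

```text
t: 1.75
tcp_pos: [0.5538, 0.2292, 0.1821]
tool_rot: [0.59, 0.807, -0.001, -0.0]
force: [-0.2, -0.4, -0.3]
finger_gap: 0.353
```

Run:
```python
from h import *
s=cam("side"); w=cam("wrist"); q=sense(); print(q["tcp_pos"],q["tool_rot"],q["force"])
u,v=proj(s,[.57,.17,.02]).astype(int); c=s["image"][v-60:v+60,u-60:u+60]
cv2.imwrite("pics/a2.png",np.hstack([cv2.resize(c,(400,400),interpolation=2),cv2.resize(w["image"],(400,400))]))
```

```text
[0.55435205 0.22938307 0.18365307] [5.90442184e-01 8.07079317e-01 2.58763898e-04 9.67422565e-04] [0.349345   0.74798087 0.71463783]
```

View pics/a2.png

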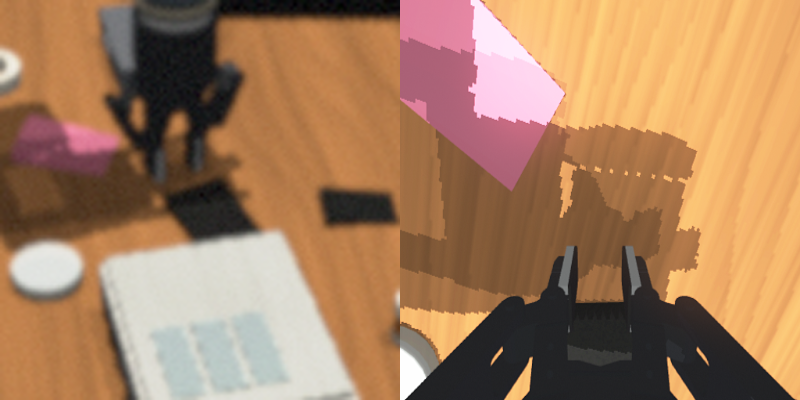

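The left half (side view) shows the fingertips right behind the wedge's thick end at about (180,175). The jaws are parallel to the thick face. I'll go a little lower and start pushing.

servo_tool([
  [[0,0,6],0,-0.3],
  [[-6,0,7],0,-0.3],
  [[-12,0,7],0,-0.3],
  [[-18,0,7],0,-0.3],
  [[-23,0,7],0,-0.3],
  [[-28,0,7],0,-0.3],
  [[-33,0,7],0,-0.3],
  [[-38,0,7],0,-0.3],
])

```text
t: 2.65
tcp_pos: [0.5659, 0.1928, 0.1767]
tool_rot: [0.591, 0.807, 0.0, 0.001]
force: [0.5, 0.3, 0.6]
finger_gap: 0.353
```

Run:
```python
from meas import *
s=cam("top"); q=sense(); print(q["tcp_pos"],q["tool_rot"],q["force"])
cv2.imwrite("pics/b1.png",cv2.resize(s["image"][130:245,180:325],None,fx=5,fy=5,interpolation=cv2.INTER_CUBIC))
```

```text
[0.56624591 0.19211309 0.17666769] [5.90647197e-01 8.06929179e-01 1.28490369e-04 1.08223860e-03] [ 0.65908355  0.52698754 -0.05276546]
```

View pics/b1.png

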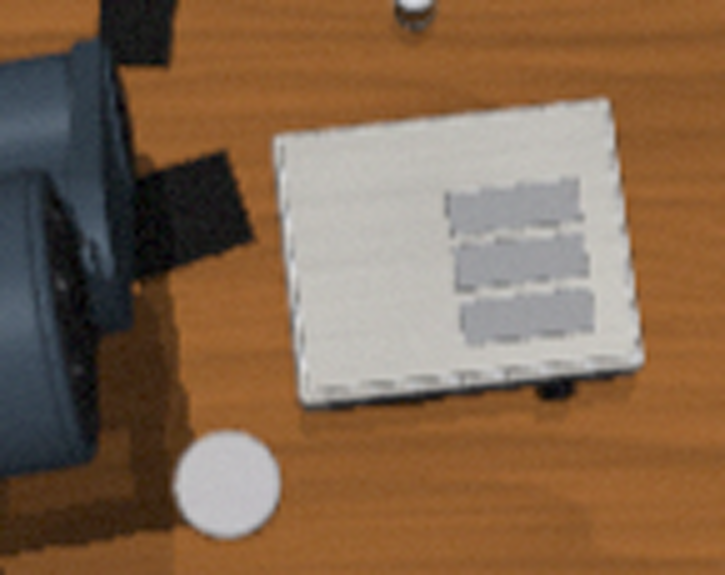

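The wedge has slid about 18 mm straight, and its thin edge now runs (230,152) to (255,242). The warmer hasn't moved. I continue while turning it towards the foot.

servo_tool([
  [[-3,1,0],1,-0.3],
  [[-6,2,0],2,-0.3],
  [[-9,3,0],3,-0.3],
  [[-12,4,0],4.5,-0.3],
  [[-15,5,0],6,-0.3],
  [[-18,6,0],7,-0.3],
  [[-20,7,0],8,-0.3],
  [[-22,8,0],9,-0.3],
])

```text
t: 3.5
tcp_pos: [0.5807, 0.1734, 0.1767]
tool_rot: [0.653, 0.758, 0.0, 0.001]
force: [-0.7, 0.3, -0.5]
finger_gap: 0.35
```

Run:
```python
from meas import *
s=cam("top"); q=sense(); print(q["tcp_pos"],q["tool_rot"],q["force"])
for u,v in[(246,197),]: pass
cv2.imwrite("pics/b2.png",cv2.resize(s["image"][140:200,200:260],None,fx=10,fy=10,interpolation=cv2.INTER_CUBIC))
print(proj(s,[.5976,.0541,.062]),proj(s,[.5976,.0541,0]))
```

```text
[0.58092687 0.17319575 0.17675441] [6.52918344e-01 7.57427155e-01 3.51168014e-04 1.27219533e-03] [0.56176433 0.02679891 0.11921986]
[241.2288573  162.93703832] [242.01436177 167.34057442]
```

View pics/b2.png

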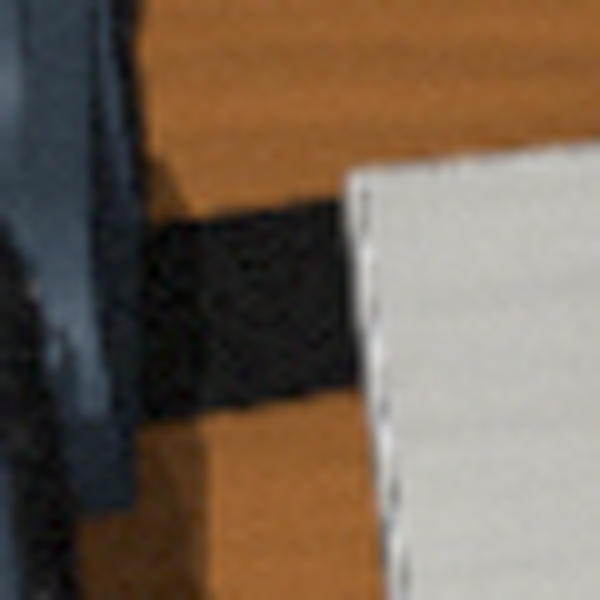

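The wedge's thin edge has just gone under the case, its centreline is within about 3 mm of the foot, and its yaw matches the tool's (0.14). Now I push straight and watch the force.

servo_tool([
  [[-3,0,0],0,-0.3],
  [[-5,0,0],0,-0.3],
  [[-8,0,0],0,-0.3],
  [[-10,0,0],0,-0.3],
  [[-12,0,0],0,-0.3],
  [[-14,0,0],0,-0.3],
  [[-16,0,0],0,-0.3],
  [[-18,0,0],0,-0.3],
])

```text
t: 4.35
tcp_pos: [0.5836, 0.1552, 0.1768]
tool_rot: [0.653, 0.757, 0.0, 0.001]
force: [-0.7, 0.8, -1.4]
finger_gap: 0.348
```

servo_tool([
  [[-1,0,0],0,-0.3],
  [[-2,0,0],0,-0.3],
  [[-3,0,0],0,-0.3],
  [[-4,0,0],0,-0.3],
  [[-5,0,0],0,-0.3],
])

```text
t: 4.85
tcp_pos: [0.5843, 0.1502, 0.1768]
tool_rot: [0.653, 0.757, 0.0, 0.001]
force: [-0.5, 1.2, 0.1]
finger_gap: 0.348
```

servo_tool([
  [[-1,0,0],0,-0.3],
  [[-2,0,0],0,-0.3],
  [[-3,0,0],0,-0.3],
  [[-4,0,0],0,-0.3],
])

```text
t: 5.25
tcp_pos: [0.5849, 0.1462, 0.1768]
tool_rot: [0.653, 0.757, 0.0, 0.001]
force: [1.2, 1.5, 0.0]
finger_gap: 0.346
```

servo_tool([
  [[-1,0,0],0,-0.3],
  [[-2,0,0],0,-0.3],
  [[-3,0,0],0,-0.3],
])

```text
t: 5.55
tcp_pos: [0.5854, 0.1432, 0.1768]
tool_rot: [0.653, 0.757, 0.0, 0.001]
force: [0.0, 1.0, -0.3]
finger_gap: 0.349
```

servo_tool([
  [[-1,0,0],0,-0.3],
  [[-2,0,0],0,-0.3],
  [[-3,0,0],0,-0.3],
])

```text
t: 5.85
tcp_pos: [0.5858, 0.1401, 0.1768]
tool_rot: [0.653, 0.757, 0.0, 0.001]
force: [-0.2, 0.8, -0.8]
finger_gap: 0.35
```

servo_tool([
  [[-1,0,0],0,-0.3],
  [[-2,0,0],0,-0.3],
])

```text
t: 6.05
tcp_pos: [0.586, 0.1383, 0.1768]
tool_rot: [0.653, 0.757, 0.001, 0.001]
force: [0.2, 3.6, 0.2]
finger_gap: 0.349
```

servo_tool([
  [[-1,0,0],0,-0.3],
  [[-2,0,0],0,-0.3],
  [[-2,0,0],0,-0.3],
])

```text
t: 6.35
tcp_pos: [0.5861, 0.1371, 0.1768]
tool_rot: [0.653, 0.757, 0.001, 0.0]
force: [-0.5, 5.4, -0.2]
finger_gap: 0.35
```

servo_tool([
  [[-1,0,0],0,-0.3],
  [[-2,0,0],0,-0.3],
  [[-2,0,0],0,-0.3],
])

```text
t: 6.65
tcp_pos: [0.5861, 0.1364, 0.1768]
tool_rot: [0.653, 0.757, 0.002, -0.0]
force: [-0.6, 6.6, -0.2]
finger_gap: 0.354
```

Run:
```python
from meas import *
f=[]
for _ in range(3):
    s=cam("top"); f.append(sense()["force"])
print(np.mean(f,0)); r,W,z=warmer(s); print(r,z); print(np.round(W,4))
P=cloud(s); m=(P[...,2]>.05)&(P[...,2]<.075)&(abs(P[...,1]+.03)<.09)&(abs(P[...,0]-.55)<.06)
A=P[m]; c=np.linalg.lstsq(np.c_[A[:,:2],np.ones(len(A))],A[:,2],rcond=None)[0]; print("slopes",c)
```

```text
[-0.71111346  7.56976689 -0.17790699]
((271.2560729980469, 180.3048858642578), (54.33230972290039, 69.13013458251953), 83.6598129272461) 0.06115389980996744
[[ 0.6155  0.0751  0.062 ]
 [ 0.6328 -0.1254  0.062 ]
 [ 0.474  -0.1357  0.062 ]
 [ 0.4572  0.0607  0.062 ]]
slopes [-0.00290719 -0.00498255  0.06298513]
```

servo_tool([
  [[-2,0,0],0,-0.3],
  [[-3,0,0],0,-0.3],
  [[-3,0,0],0,-0.3],
  [[-3,0,0],0,-0.3],
])

```text
t: 7.2
tcp_pos: [0.5862, 0.1354, 0.1769]
tool_rot: [0.654, 0.757, 0.003, -0.001]
force: [-0.7, 10.5, -0.1]
finger_gap: 0.347
```

servo_tool([
  [[-3,0,0],0,-0.3],
  [[-3,0,0],0,-0.3],
])

```text
t: 7.4
tcp_pos: [0.5862, 0.1346, 0.1769]
tool_rot: [0.654, 0.757, 0.004, -0.003]
force: [-0.1, 11.8, -0.4]
finger_gap: 0.352
```

Run:
```python
from meas import *
s=cam("top"); b=cam("side"); r,W,z=warmer(s); print(sense()["force"],r,z); print(np.round(W,4))
P=cloud(s); m=(P[...,2]>.05)&(P[...,2]<.075)&(abs(P[...,1]+.03)<.09)&(abs(P[...,0]-.55)<.06)
A=P[m]; c=np.linalg.lstsq(np.c_[A[:,:2],np.ones(len(A))],A[:,2],rcond=None)[0]; print("slopes",c)
u,v=proj(b,[.58,.09,.02]).astype(int)
cv2.imwrite("pics/b3.png",np.hstack([cv2.resize(s["image"][140:200,200:260],(400,400),interpolation=2),cv2.resize(b["image"][v-40:v+40,u-40:u+40],(400,400),interpolation=2)]))
```

```text
[-0.49111738 12.36549477  0.58500029] ((271.35162353515625, 180.05368041992188), (54.04979705810547, 69.25210571289062), 84.14398956298828) 0.06118101888669747
[[ 0.6167  0.0743  0.062 ]
 [ 0.6323 -0.1266  0.062 ]
 [ 0.4742 -0.1356  0.062 ]
 [ 0.4591  0.0613  0.062 ]]
slopes [-0.00513412 -0.00537137  0.06411726]
```

View pics/b3.png

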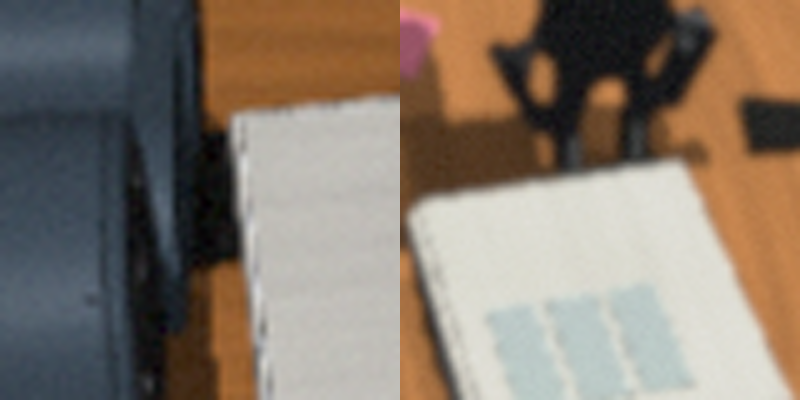

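The push rose to 12 N with the wedge under the foot, and the warmer moved by about 1 mm at most, so it is snug. I back off, rise, close the fingers and move above the loose corner.

servo_tool([
  [[10,0,0],0,-0.3],
  [[25,0,0],0,-0.3],
  [[25,0,-40],0,-0.3],
  [[25,0,-80],0,-0.6],
  [[25,0,-120],0,-1],
  [[0,0,-120],0,-1],
  [[-40,0,-120],0,-1],
  [[-83,0,-120],0,-1],
])

```text
t: 8.3
tcp_pos: [0.5979, 0.0517, 0.2969]
tool_rot: [0.653, 0.758, 0.004, -0.002]
force: [1.3, 0.2, 0.2]
finger_gap: 0.002
```

Run:
```python
from meas import *
b=cam("side"); f=[]
for _ in range(6): cam("top"); f.append(sense()["force"])
q=sense(); print(q["tcp_pos"],q["tool_rot"],q["finger_gap"],np.mean(f,0))
print(f)
u,v=proj(b,[.58,.09,.05]).astype(int)
cv2.imwrite("pics/b4.png",cv2.resize(b["image"][v-60:v+60,u-60:u+60],(600,600),interpolation=2))
```

```text
[0.59767356 0.0526526  0.29597008] [ 0.65333022  0.75705785  0.00377743 -0.00296087] -0.005042503126551595 [-0.13639942  0.37858407 -0.09172719]
[array([-0.09371749,  0.90094271,  1.5703112 ]), array([ 0.17207733,  0.10765168, -0.54969821]), array([-0.55359037,  0.94952138, -0.02588803]), array([ 0.21500418,  0.40170341, -0.26130511]), array([ 0.59920175, -0.28306168, -1.36205723]), array([-1.15737193,  0.19474694,  0.07827426])]
```

View pics/b4.png

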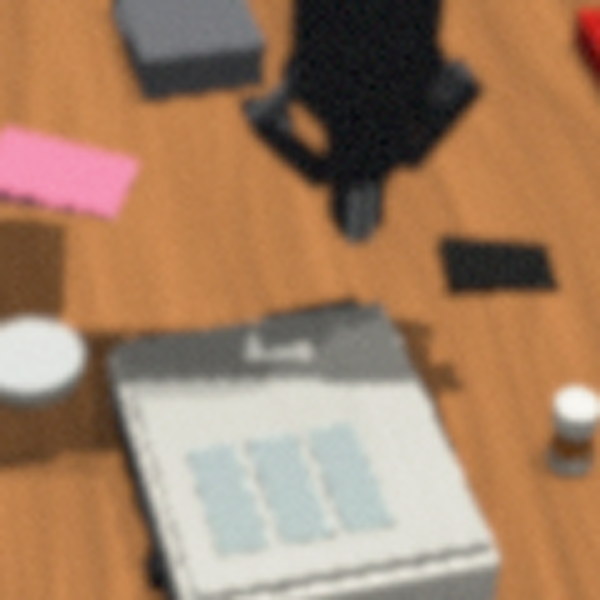

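The fingers are shut above the far-left corner, with the tip at (357,235). The wedge's thick end is visible at (310,310), still in place. Going down to press.

servo_tool([
  [[0,0,20],0,-1],
  [[0,0,40],0,-1],
  [[0,0,50],0,-1],
  [[0,0,55],0,-1],
  [[0,0,57],0,-1],
  [[0,0,58],0,-1],
  [[0,0,58],0,-1],
])

```text
t: 9.35
tcp_pos: [0.5979, 0.0533, 0.2385]
tool_rot: [0.653, 0.757, 0.004, -0.003]
force: [-0.1, -0.8, -0.0]
finger_gap: 0.001
```

servo_tool([
  [[0,0,1],0,-1],
  [[0,0,2],0,-1],
  [[0,0,2],0,-1],
])

```text
t: 9.65
tcp_pos: [0.598, 0.0532, 0.2367]
tool_rot: [0.653, 0.757, 0.004, -0.002]
force: [-0.1, 0.3, -0.2]
finger_gap: -0.002
```

servo_tool([
  [[0,0,1],0,-1],
  [[0,0,2],0,-1],
  [[0,0,2],0,-1],
])

```text
t: 9.95
tcp_pos: [0.5981, 0.0532, 0.2355]
tool_rot: [0.653, 0.757, 0.004, -0.002]
force: [-1.1, 0.5, 4.6]
finger_gap: 0.005
```

servo_tool([
  [[0,0,1],0,-1],
  [[0,0,2],0,-1],
  [[0,0,2],0,-1],
  [[0,0,2],0,-1],
])

```text
t: 10.35
tcp_pos: [0.598, 0.0532, 0.2354]
tool_rot: [0.653, 0.757, 0.004, -0.002]
force: [-2.8, 0.5, 11.3]
finger_gap: 0.002
```

Run:
```python
from meas import *
f=[];c=[];w=[]
for _ in range(8):
    s=cam("top"); q=sense(); f.append(q["force"]); w.append(q["tcp_pos"])
    P=cloud(s); m=(P[...,2]>.05)&(P[...,2]<.075)&(abs(P[...,1]+.06)<.06)&(abs(P[...,0]-.54)<.06)
    A=P[m]; c.append(np.linalg.lstsq(np.c_[A[:,:2],np.ones(len(A))],A[:,2],rcond=None)[0])
print(np.round(f,1),np.mean(f,0),np.round(w,4)[[0,-1]],np.mean(c,0),np.std(c,0))
```

```text
[[-3.   0.4 11. ]
 [-3.6 -0.1 11.9]
 [-3.1  0.7 11.2]
 [-3.5 -0.1 10.9]
 [-3.1  0.6 12.3]
 [-3.  -0.1 11.8]
 [-2.6 -0.2 10.8]
 [-2.2 -0.1 12. ]] [-3.02117808  0.12982991 11.49067167] [[0.598  0.0533 0.2354]
 [0.598  0.0532 0.2354]] [-0.00281533 -0.00420508  0.06290826] [0.00184455 0.00135821 0.0009228 ]
```

Run:
```python
from h import *
q=sense(); print(q["t"],q["force"],q["tcp_pos"]); print(sign_off())
```

```text
10.75 [-2.21188719 -0.09222189 12.00995954] [0.5980084  0.05324631 0.23538914]
the job is handed in; nothing more can be done
None
```

The wedge is under the short foot, and I handed the job in at t = 10.75 s with the fingertip still pressing above that foot. The interface gave no verdict.

- **Wedge:** I pushed it thin end first, turning it in line with the foot. Contact showed about 35 mm into the straight push, and I stopped about 4 mm later at 12 N. The warmer moved only about 1 mm.
- **Press:** The shut fingertip holds about 11.5 N within a millimetre or so of my estimate of the loose corner. Going from 4.6 N to 11.5 N, the tool sank only about 0.1 mm, so the corner no longer dips.
- **Level:** The fitted slope of the warmer's top was within about 0.001 rad of the reading taken at first firm wedge contact. One reading under the full push was about 0.002 rad off, close to the scatter of single readings. I took no slope before the wedge made contact.
- **Not checked:** I could not measure the force between wedge and warmer directly. I did not re-measure the bystanders, but the last pictures showed none of those in view disturbed.

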